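Lay the coin down under the lamp

ROBOT

A 6-joint arm with a two-finger parallel gripper is mounted at the origin on the work surface. World frame = base frame: x ahead of the robot, y to its left, z up, the work surface at z = 0. Lengths are in mm, angles in degrees, forces in N, time in s.
With the tool pointing down it reaches from about 325 to 925 mm from the base axis. Payload 3.1 kg.
Tool frame: the origin (TCP) lies at the very end of the fingers, on their centre line; the grasp point (between the pads) lies grasp_offset behind it (grasp_offset is the distance from the TCP to the grasp point, in mm); z points along the fingers, x is the direction in which the jaws open and shut, and the axes are right-handed (so a half turn about z gives the same grasp; the last joint's range is limited). The gripper opens to 85 mm and grips with 20 to 120 N. Pads are 22 mm wide; open, the fingers measure 114 mm over their backs; the gripper's body (76 mm by 85 mm) begins 54 mm behind the grasp point. The pads swing forward as they close: fully open they stand 13 mm farther back than shut.
Start: joints at [-81.601, 12.427, 92.441, -0, 75.132, -6.429], TCP at [159.971, -604.192, 231.3] pointing down, gripper open.
Joint ranges: [-157.48, 157.48], [-44.54, 120.13], [17.64, 146.25], [-64.5, 244.5], [7.68, 150.69], [-147.95, 147.95]. Speed limits (degrees/s): [159.86, 159.86, 180, 180, 180, 180].

INTERFACE

Orientations are given as [roll, pitch, yaw] about the fixed x, y, z axes, in that order (R = Rz(yaw) Ry(pitch) Rx(roll)).
In Python, from station import * gives the robot as it stands. Calls block until the motion is done:
- goto(position, orientation): joint-space move of the TCP to a pose.
- move_l(position, attitude=None, speed=150): straight line of the TCP; attitude=None keeps the orientation; speed is the mean speed in mm/s.
- move_j(angles): joint-space move.
- grip(opening, squeeze=None): finger opening in mm; squeeze is the grip in N (None keeps the last); returns when the fingers have stopped.
- wait(seconds).
- solve_ik(position, orientation): joint angles nearest the present ones, or None.
- get_obs(): the state.
- get_image(name): name is "side" or "top" or "wrist"; returns the picture (420x560x3 uint8, red, green, blue); there is no depth.
- get_calibration(name): a dict with "fx", "fy", "cx", "cy" (pixels), "R" (3x3) and "t" (3): a world point X has camera coordinates R X + t; the wrist camera has in their place "mount" (4x4, takes a point from camera to tool coordinates, whose origin is the TCP and whose axes are the tool frame's). Camera axes: x right, y down, z forward; pixel columns grow to the right and rows downward; lengths in mm; the calibration is good to about 2 mm. A picture is of the moment at which its call begins: read the wrist's pose just before it. get_calibration takes no time and is no camera call.
A pose or a line that the arm cannot do raises Unreachable and nothing moves.
- sign_off(): hands the job in, once; it reports no verdict.
Trained networks look in the newest picture that a camera, given by its name, has taken for a name from the list of things; names that differ only in an ending like _2 or _b are one class to them, and where a whole thing is asked for, a point or a joint stands for the part that bears it (a point fixed in the world has none). Each returns a list of dicts, best first, with "score" (0 to 1); they miss things now and then, are a little off and sometimes report something else, mostly with a low value. They report only what shows in the picture. A call takes as long as a camera call. They do not tell look-alikes from the thing itself.
- spot_in(name, camera): "extent" ([centre column, centre row, width, height] in pixels, round what is visible of it).
- regions_of(name, camera): "region" (420x560 bool, what is visible of it) and "extent" ([centre column, centre row, width, height] in pixels, round what is visible of it).
The state is a dict: "t": time; "joint_pos": joint angles; "qvel": joint speeds; "effort": joint torques, N m; "tcp_pos": TCP position; "ee_rot": TCP orientation; "wrist_force": force on the tool from outside, world axes, zero at the start; "moment": the same for the moment, N m; "grip_width": finger opening in mm.
Only numpy, scipy, OpenCV 4.12 (cv2) and the standard library are available. Lean on these libraries where they do the work, as an engineer would, in place of code of your own. Each camera call takes 0.05 s, during which the arm holds its last target. There are 200 camera calls.

TASK

Make the coin ready for inspection: push the standing coin holder over so that it lies flat, coin side up, wholly inside the white frame on the blue pad, and flip the chrome toggle on the lamp's base fully over to its other side to switch the lamp on. Only push: do not lift the holder off the pad, and leave the two brass buttons, the pocket watch and the pin dish where they lie.

Things in the scene. Friction and masses are not known exactly. Their poses are not given: they have to be found in the camera images.
- holder: black acrylic coin holder, a rigid slab 14 mm (x) x 64 mm (y) x 92 mm tall (z), about 0.12 kg, standing loose on a short edge at the -x end of the frame. Origin: centre of its underside as it stands. The silver coin (38 mm) shows in its -x face; its plain +x face looks into the frame, and it must fall that way. It tips past balance at 9 degrees. Pushed near its top it tips; near its foot it slides
- foot_left (a point): corner of the holder's plain (+x) face: foot edge, +y end. It tips over this foot edge, which stays on the pad
- foot_right (a point): corner of the holder's plain (+x) face: foot edge, -y end
- head_left (a point): corner of the holder's plain (+x) face: top edge, +y end
- head_right (a point): corner of the holder's plain (+x) face: top edge, -y end
- frame (a point): centre of the white printed frame, on the top face of the blue pad (3 mm above the table). Inside the lines the frame measures 130 mm along this x and 120 mm along this y; the lines are 3 mm wide. The holder stands at its -x end, its +x within about 7 degrees of this x. The pad is fixed, 220 mm (x) x 250 mm (y)
- lamp: black bakelite lamp, fixed. Origin: centre of the underside of its base, 200 mm (x) x 130 mm (y), flat top 34 mm high. A chrome toggle stands on it at x = -62 mm, y = 0. A gooseneck rises at x = +68 mm, y = 0 to 332 mm and bends to -y; the bell shade (120 mm across) hangs round x = 78, y = -146 mm, from 185 to 315 mm high
- toggle_tip (a point): centre of the ball (8 mm) at the end of the chrome toggle lever, 26 mm from the pivot; the pivot lies 35 mm above the table, in the base's top.
- toggle (a joint): toggle angle: 0 = off, leaning 20 degrees to the lamp's -x (away from the gooseneck); 0.35 = upright; 0.70 = on, leaning 20 degrees to the lamp's +x, against its stop. It turns in the lamp's x-z plane, takes about 1.2 N at the tip and stays where it is left, so push it right over
- button_a: gilt brass button, 32 mm across, 7.5 mm high, lying on the pad beside the frame; origin at the centre of its underside
- button_b: gilt brass button, the same, on the pad at the other side of the frame
- watch: silver pocket watch, 49 mm across, 13 mm high, lying on the table, crown and bow reaching 43 mm out along its +x; origin at the centre of its underside
- dish: round white porcelain pin dish, 80 mm across the rim, 22 mm high, on the table; origin at the centre of its underside
Mind the look-alikes: they are no part of the job. Of the things like the holder, leave any that is green; of the rest the larger one is meant.

How it is judged:
By the outcome, as a careful person would: the job done as asked, in the order asked, and still so for the second after the job is handed in, with the robot touching nothing.
It also fails if it takes over 42 s, if anything falls off the work surface, if the arm or the gripper's body presses on something with over 40 N, if the wrist force passes 120 N, or if a joint passes its speed limit or range.

## Working session

There is one attempt and no reset: what is moved stays moved. The work goes in short steps, each a Python script; the robot and the scene stay as the last script left them, time stands still between calls to the robot, and variables do not carry over. Pictures are saved under pics/ and viewed, about 8 in all and at most 12, crops included, and the job is handed in when it is done.

```bash
mkdir -p pics; cat > h.py <<'E'
from station import *
import numpy as np, cv2
def save(n,im): cv2.imwrite(f'pics/{n}.png',im[:,:,::-1])
E
python3 - <<'E'
from h import *
for c in ['side','top']:
    im=get_image(c); save(c+'0',im)
    k=get_calibration(c); R=np.array(k['R']);print(c,k['fx'],k['cx'],k['cy'],(-R.T@np.array(k['t'])).round(),R.round(2).tolist())
    for n in ['holder','toggle_tip','lamp','button_a','watch','dish','foot_left','head_left','frame']:
        try: print(n,[(np.round(d['extent']).tolist(),round(d['score'],2)) for d in spot_in(n,c)])
        except Exception as e: print(n,e)
print(get_obs()['t'])
E
```

```text
side 384.49798308704425 276.8736027082648 202.9654431723675 [ 76. 522. 682.] [[-0.75, -0.66, -0.01], [-0.42, 0.5, -0.76], [0.5, -0.57, -0.65]]
holder [([384.0, 200.0, 20.0, 26.0], 0.89), ([356.0, 182.0, 8.0, 41.0], 0.6), ([293.0, 215.0, 13.0, 49.0], 0.59)]
toggle_tip [([292.0, 214.0, 15.0, 49.0], 0.67)]
lamp [([157.0, 224.0, 110.0, 206.0], 0.9)]
button_a [([248.0, 249.0, 12.0, 10.0], 0.68)]
watch [([361.0, 168.0, 18.0, 14.0], 0.38)]
dish [([327.0, 155.0, 26.0, 19.0], 0.83)]
foot_left [([298.0, 213.0, 14.0, 46.0], 0.84), ([358.0, 182.0, 14.0, 43.0], 0.82), ([382.0, 196.0, 19.0, 25.0], 0.78)]
head_left [([356.0, 182.0, 10.0, 41.0], 0.89), ([297.0, 216.0, 10.0, 48.0], 0.82), ([385.0, 200.0, 20.0, 25.0], 0.65)]
frame [([272.0, 230.0, 110.0, 83.0], 0.79)]
top 459.36731420633413 271.86288983155924 208.85772273429242 [363.   9. 919.] [[0.0, -1.0, -0.0], [-0.98, -0.0, -0.18], [0.18, 0.0, -0.98]]
holder [([400.0, 291.0, 30.0, 14.0], 0.81), ([401.0, 242.0, 38.0, 30.0], 0.75), ([293.0, 220.0, 32.0, 27.0], 0.61)]
toggle_tip []
lamp [([143.0, 131.0, 135.0, 182.0], 0.72)]
button_a [([223.0, 203.0, 17.0, 12.0], 0.72), ([318.0, 180.0, 12.0, 20.0], 0.7)]
watch [([448.0, 222.0, 26.0, 24.0], 0.74)]
dish [([436.0, 164.0, 38.0, 40.0], 0.9), ([279.0, 207.0, 157.0, 149.0], 0.34)]
foot_left [([399.0, 289.0, 36.0, 17.0], 0.7), ([141.0, 131.0, 132.0, 184.0], 0.69), ([292.0, 220.0, 34.0, 28.0], 0.57), ([402.0, 243.0, 43.0, 28.0], 0.56)]
head_left [([400.0, 288.0, 27.0, 16.0], 0.72), ([402.0, 243.0, 41.0, 35.0], 0.65), ([291.0, 221.0, 38.0, 24.0], 0.57)]
frame [([280.0, 207.0, 160.0, 151.0], 0.97)]
1.0
```

```bash
python3 - <<'E'
import cv2
a=cv2.imread('pics/top0.png')[30:330,60:480]
cv2.imwrite('pics/v1.png',cv2.resize(a,None,fx=1.9,fy=1.9,interpolation=cv2.INTER_CUBIC))
a=cv2.imread('pics/side0.png')[90:340,90:430]
cv2.imwrite('pics/v2.png',cv2.resize(a,None,fx=2.3,fy=2.3,interpolation=cv2.INTER_CUBIC))
E
```

```text
(no output)
```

View pics/v1.png

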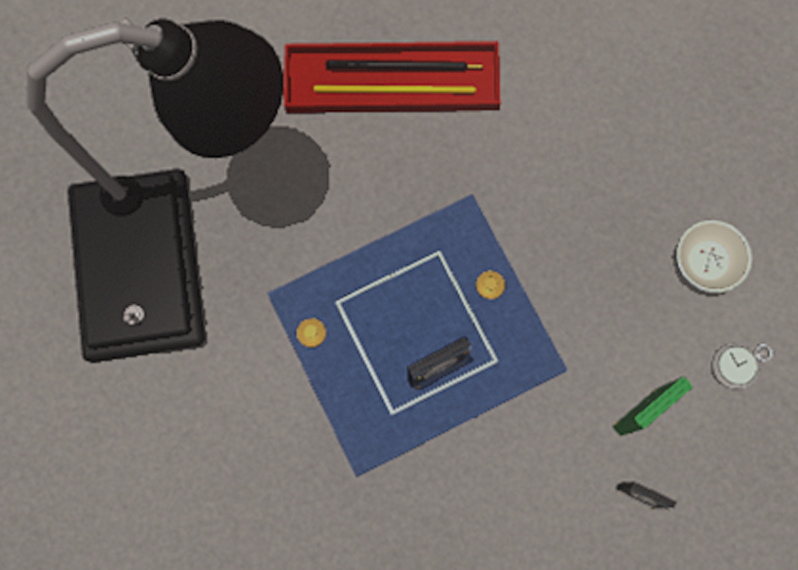

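View pics/v2.png

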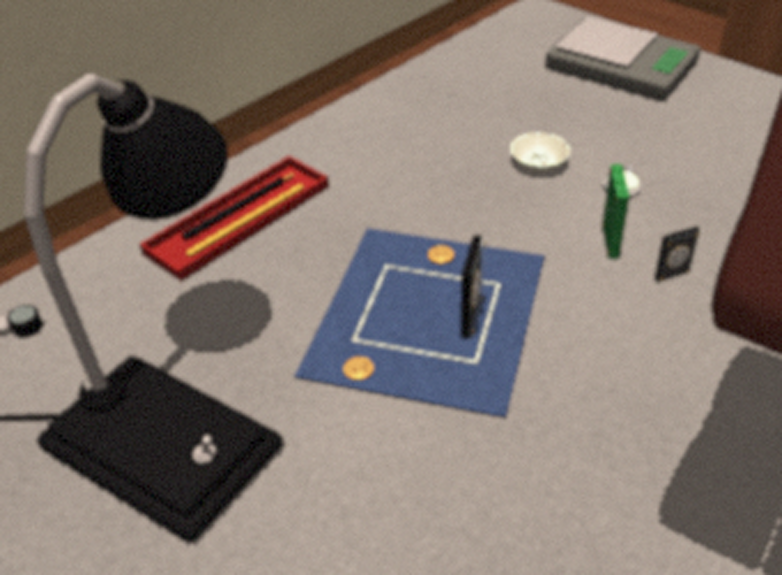

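The top view shows the meant holder, black and the larger one, at crop (440,362) inside the frame. The toggle is at crop (133,315). The small black holder and the green one are decoys at lower right. Next I'll measure, then take a closer wrist look.

```bash
cat >> h.py <<'E'
def cam(name,obs=None):
    k=get_calibration(name); K=np.array([[k['fx'],0,k['cx']],[0,k['fy'],k['cy']],[0,0,1]])
    if name!='wrist': return K,np.array(k['R']),np.array(k['t'])
    from scipy.spatial.transform import Rotation as Ro
    T=np.eye(4); T[:3,:3]=Ro.from_euler('xyz',obs['ee_rot'],degrees=True).as_matrix(); T[:3,3]=obs['tcp_pos']
    W=np.linalg.inv(T@np.array(k['mount'])); return K,W[:3,:3],W[:3,3]
def proj(c,X):
    K,R,t=c; p=(np.atleast_2d(X)@R.T+t)@K.T; return p[:,:2]/p[:,2:]
def back(c,uv,z):
    K,R,t=c; o=-R.T@t
    d=np.linalg.solve(K,np.c_[np.atleast_2d(uv),np.ones(len(np.atleast_2d(uv)))].T).T@R
    return o+d*((z-o[2])/d[:,2])[:,None]
E
python3 - <<'E'
from h import *
c=cam('top')
def P(x,z): print(back(c,np.array(x)/1.9+[60,30],z).round(1).tolist())
P([(339,302),(440,253),(496,360),(391,412)],3)
P([(408,371),(466,339),(470,360),(413,388),(440,365)],95)
P([(470,360),(413,388)],3)
P([(133,315)],59);P([(68,185),(88,360),(205,340),(185,170)],34)
print(back(cam('side'),[[90+205/2.3,90+438/2.3]],59).round(1), back(cam('side'),[[90+204/2.3,90+455/2.3]],35).round(1))
P([(311,333),(490,285)],7)
print(get_calibration('wrist'),get_obs()['ee_rot'])
E
```

```text
[[574.0, 81.3, 3.0], [629.1, -27.6, 3.0], [511.5, -86.8, 3.0], [455.6, 24.4, 3.0]]
[[485.6, 7.0, 95.0], [516.9, -48.6, 95.0], [496.5, -52.3, 95.0], [469.3, 2.2, 95.0], [491.5, -23.6, 95.0]]
[[511.4, -59.1, 3.0], [481.2, 1.4, 3.0]]
[[546.8, 284.5, 59.0]]
[[693.8, 370.7, 34.0], [504.7, 335.9, 34.0], [526.1, 216.5, 34.0], [711.2, 246.5, 34.0]]
[[546.7 290.1  59. ]] [[550.4 293.6  35. ]]
[[539.1, 110.2, 7.0], [592.5, -81.1, 7.0]]
{'fx': 378.36260020347106, 'fy': 378.36260020347106, 'cx': 279.22556497581513, 'cy': 205.62680640060034, 'mount': array([[ 9.99999820e-01, -5.83270893e-04, -1.37140848e-04,
        -2.55831753e-01],
       [ 5.95868553e-04,  9.44061846e-01,  3.29767914e-01,
        -8.43801259e+01],
       [-6.28745836e-05, -3.29767936e-01,  9.44062024e-01,
        -1.43102339e+02],
       [ 0.00000000e+00,  0.00000000e+00,  0.00000000e+00,
         1.00000000e+00]])} [ 1.79998970e+02 -1.71612589e-03 -7.51711039e+01]
```

```bash
python3 - <<'E'
from h import *
grip(0)
u=np.array([np.cos(np.radians(25.7)),np.sin(np.radians(25.7)),0])
p=np.array([498,-25,240])-25*u
goto(p.tolist(),[180,0,115.7])
wait(.2)
o=get_obs(); im=get_image('wrist'); save('w1',im); print(o['t'],o['tcp_pos'],o['ee_rot'],o['joint_pos'],o['grip_width'])
np.save('w1o.npy',o,allow_pickle=True)
for n in ['holder','frame']: print([(np.round(d['extent']).tolist(),round(d['score'],2)) for d in regions_of(n,'wrist')])
save('v3',cv2.resize(im,None,fx=1.42,fy=1.42,interpolation=cv2.INTER_CUBIC))
E
```

```text
4.2833 [475.5477873  -36.35798281 239.99401409] [-1.79996915e+02  3.02385728e-03  1.15640244e+02] [-1.28090825e+01 -6.55527426e+00  1.11312542e+02 -4.43239565e-03
  7.52432681e+01 -1.28448198e+02] -0.16671400185832844
[([281.0, 203.0, 76.0, 48.0], 0.91), ([66.0, 48.0, 129.0, 48.0], 0.65)]
[([281.0, 222.0, 249.0, 195.0], 0.74)]
```

View pics/v3.png

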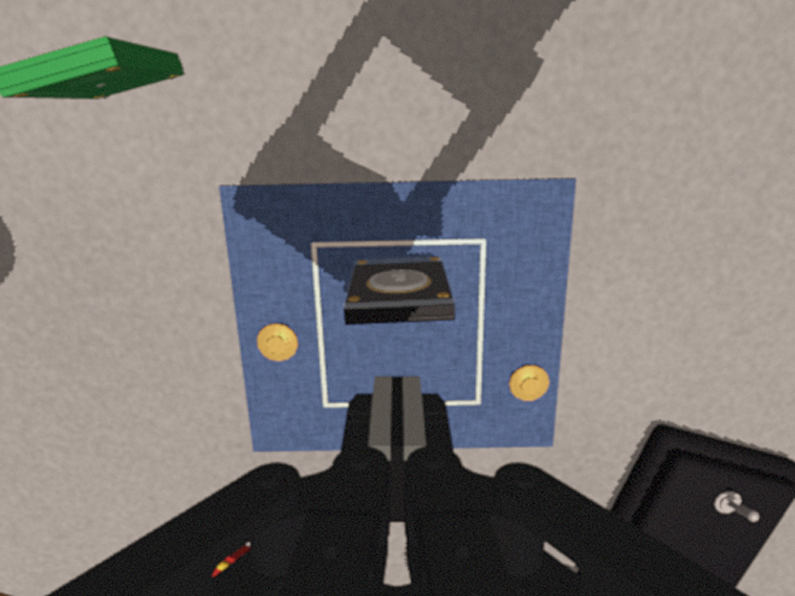

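```bash
cat >> h.py <<'E'
def local(P,c,yaw):
    a=np.radians(yaw); d=P[:,:2]-c; return np.c_[d@[np.cos(a),np.sin(a)],d@[-np.sin(a),np.cos(a)]]
E
python3 - <<'E'
from h import *
o=np.load('w1o.npy',allow_pickle=True).item(); c=cam('wrist',o)
s=1.42
F=back(c,np.array([(316,244),(484,242),(479,402),(325,404)])/s,3)
ctr=F[:,:2].mean(0); d=F[3]-F[0]+F[2]-F[1]; yaw=np.degrees(np.arctan2(d[1],d[0])); print('frame',ctr,yaw,local(F,ctr,yaw).round(1).tolist())
for uv,z in [([(359,262),(438,260)],3),([(347,307),(454,304),(455,319),(345,323)],95)]:
    P=back(c,np.array(uv)/s,z); print(P.round(1).tolist(),local(P,ctr,yaw).round(1).tolist())
P=back(c,np.array([(728,503)])/s,35); print('pivot',P)
P=back(c,np.array([(753,515)])/s,59.4); print('tip',P)
P=back(c,np.array([(658,423)])/s,0); print('lampcorner',P)
E
```

```text
frame [ 5.41705144e+02 -4.59126329e-01] 26.42432875449549 [[-66.4, -61.0], [-66.1, 61.0], [66.2, 62.1], [66.3, -62.1]]
[[508.3, -50.9, 3.0], [481.8, 0.8, 3.0]] [[-52.4, -30.3], [-53.1, 27.8]]
[[509.1, -51.4, 95.0], [480.9, 3.1, 95.0], [488.9, 7.9, 95.0], [518.6, -48.4, 95.0]] [[-51.9, -31.1], [-52.9, 30.2], [-43.6, 31.0], [-42.0, -32.7]]
pivot [[553.60573224 293.44170412  35.        ]]
tip [[543.59324208 291.30264277  59.4       ]]
lampcorner [[528.30246637 228.47494983   0.        ]]
```

```bash
python3 - <<'E'
from h import *
C=np.array([541.7,-.5]); yaw=26.4; a=np.radians(yaw)
def W(x,y,z): return [*(C+x*np.array([np.cos(a),np.sin(a)])+y*np.array([-np.sin(a),np.cos(a)])),z]
rpy=[180,0,90+27.3]
move_l(W(-90,-.7,150),rpy,250)
grip(30)
move_l(W(-90,-.7,75),None,150)
move_l(W(-68,-.7,75),None,80)
print(get_obs()['wrist_force'])
move_l(W(-34,-.3,75),None,50)
print(get_obs()['wrist_force'])
wait(.6)
move_l(W(-80,-.7,90),None,150)
move_l(W(-60,0,250),None,250)
wait(.2)
o=get_obs(); im=get_image('wrist'); print(o['t'],o['grip_width'])
np.save('w2o.npy',o,allow_pickle=True)
save('v4',cv2.resize(im,None,fx=1.42,fy=1.42,interpolation=cv2.INTER_CUBIC))
E
```

```text
[ 0.46661258 -0.60788884 -0.28070495]
[-0.38082883  0.88908609 -0.0550193 ]
9.325 29.791467998435696
```

View pics/v4.png

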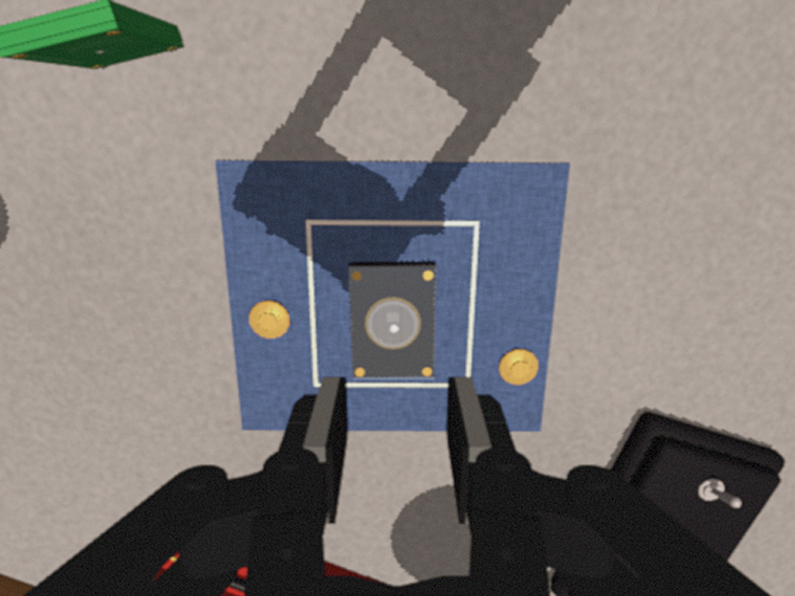

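It lies flat with the coin up and clear of all the lines: outline (350–435, 262–378), frame line at row about 385. I'll compute the margin and measure the toggle.

```bash
python3 - <<'E'
from h import *
o=np.load('w2o.npy',allow_pickle=True).item(); c=cam('wrist',o); s=1.42
F=back(c,np.array([(309,223.5),(477,224.5),(468,384),(317,385)])/s,3)
ctr=F[:,:2].mean(0); d=F[3]-F[0]+F[2]-F[1]; yaw=np.degrees(np.arctan2(d[1],d[0])); print(ctr,yaw,local(F,ctr,yaw).round(1).tolist())
print(local(back(c,np.array([(349,265),(435,265),(434,377),(352,378)])/s,17),ctr,yaw).round(1).tolist())
print('pivot',back(c,np.array([(711,490)])/s,36),'tip',back(c,np.array([(737,502)])/s,59.4))
# centre above lamp: look at the toggle
goto([530,290,200],[180,0,97]); wait(.2)
o=get_obs(); im=get_image('wrist'); print(o['t'],o['joint_pos'].round(0) if hasattr(o['joint_pos'],'round') else o['joint_pos'])
np.save('w3o.npy',o,allow_pickle=True)
save('v5',cv2.resize(im,None,fx=1.42,fy=1.42,interpolation=cv2.INTER_CUBIC))
E
```

```text
[ 5.42147009e+02 -3.12542199e-01] 26.94150570647582 [[-66.1, -61.5], [-65.9, 61.5], [65.3, 61.3], [66.7, -61.3]]
[[-38.7, -31.7], [-39.0, 30.5], [51.6, 32.3], [52.7, -31.5]]
pivot [[552.86485122 291.892127    36.        ]] tip [[543.34046517 292.70733986  59.4       ]]
10.8083 [ 22.  11.  97.  -0.  71. -75.]
```

View pics/v5.png

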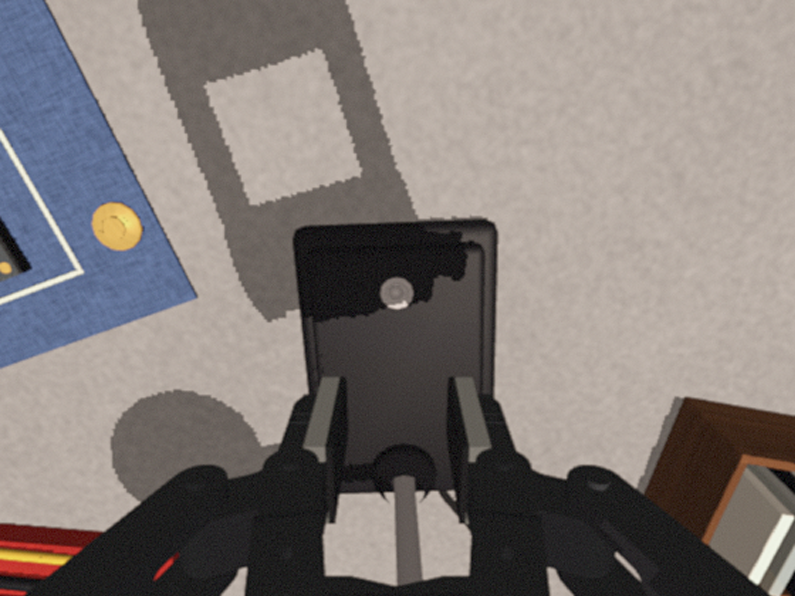

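Margins are at least 12 mm on every side. The toggle at (397,293) is end-on and matches the earlier estimate, pivot about (553,292), with lamp yaw about 10°. Next I push it with closed fingers, checking force as I go.

```bash
python3 - <<'E'
from h import *
o=np.load('w3o.npy',allow_pickle=True).item(); c=cam('wrist',o)
print('tip',back(c,np.array([(397,293)])/1.42,59.4))
P=np.array([553,292.2]); u=np.array([np.cos(np.radians(10)),np.sin(np.radians(10))])
W=lambda x,z:[*(P+x*u),z]
grip(0)
move_l(W(-36,120),[180,0,100],200)
move_l(W(-36,54),None,100)
wait(.1); f0=np.array(get_obs()['wrist_force'])
F=lambda:(np.array(get_obs()['wrist_force'])-f0)@[*u,0]
x=-28; move_l(W(x,54),None,60); print(x,F())
move_l(W(-9,54),None,40); print(-9,F())
x=-9
while x<2:
    x+=1; move_l(W(x,54),None,15); f=F(); print(x,round(f,2))
    if abs(f)>6: break
move_l(W(-34,54),None,80); move_l(W(-36,150),None,150)
goto([525,290,200],[180,0,97]); wait(.2)
o=get_obs(); im=get_image('wrist'); print(o['t'])
np.save('w4o.npy',o,allow_pickle=True); t=get_image('top'); s=get_image('side'); save('s4',s); save('t4',t)
a=cv2.resize(im[130:270,180:380],(800,560))
b=np.hstack([cv2.resize(s[250:320,140:240],(400,280)),cv2.resize(t[100:270,170:340],(400,400))[60:340]])
save('v6',cv2.resize(np.vstack([a,b]),(800,800))[:600] if 0 else cv2.resize(np.vstack([a,b]),(571,600)))
E
```

```text
tip [[544.29122507 290.86065904  59.4       ]]
-28 -1.5056911025647997
-9 -1.008716555605781
-8 -1.5
-7 -2.32
-6 -3.19
-5 -4.7
-4 -6.87
16.7167
```

View pics/v6.png

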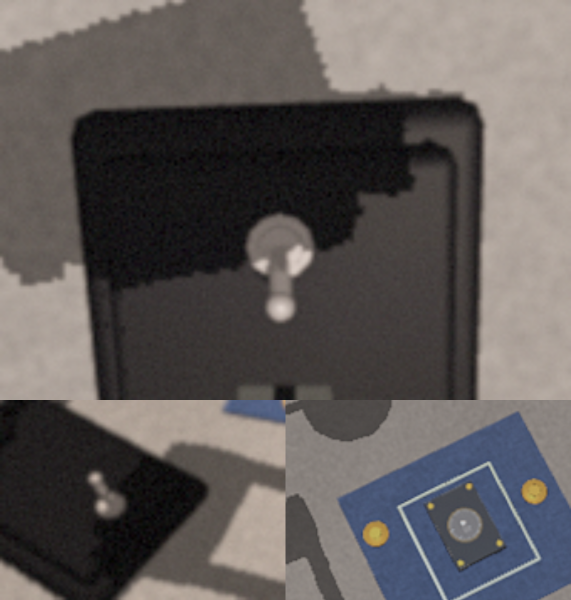

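```bash
python3 - <<'E'
from h import *
o=np.load('w4o.npy',allow_pickle=True).item(); c=cam('wrist',o)
t=back(c,[[278,237.9]],59.4)[0]; p=back(c,[[278,215.8]],36)[0]
u=np.array([np.cos(np.radians(10)),np.sin(np.radians(10)),0]); t0=np.array([544.29,290.86,59.4])
print(t,p,'travel',(t-t0)@u,'expect 17.8', (t-p)@u)
E
```

```text
[562.39044863 293.00325198  59.4       ] [552.10457538 291.65152762  36.        ] travel 18.19763394240206 expect 17.8 10.364332195238823
```

```bash
python3 -c "
from h import *
sign_off(); print(get_obs()['t'])"
```

```text
the job is handed in; nothing more can be done
the job is handed in; nothing more can be done
```

The holder now lies flat, coin side up, inside the white frame, and the toggle is over on its on side. I handed the job in at about 17 s of robot time, well under the 42 s limit.

- **Holder:** I pushed it near its top with the two fingers 30 mm apart, and it tipped over its foot edge without visible sliding. From the wrist picture it spans about x -39 to +53 mm and y ±32 mm in the frame, so at least 12 mm of margin on every side. The final top view still showed it inside the lines.
- **Toggle:** I pushed it over with closed fingers until the force at its stop reached about 7 N. The ball moved 18.2 mm against 17.8 mm expected for full travel, so it is at the stop within the 1–2 mm measuring error.
- **Left alone:** The final pictures showed both buttons still in place on the pad. The arm did not go near the watch, the dish or the look-alike holders, though I did not measure those again.

No check failed or disagreed, but the force reading had an offset of about 1 N, so I did not rely on small values.

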